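Put the brayers away in the roller rack by width

ROBOT

A 7-joint arm with a two-finger parallel gripper is mounted at the origin on the work surface. World frame = base frame: x ahead of the robot, y to its left, z up, the work surface at z = 0. Lengths are in m, angles in degrees, forces in N, time in s.
With the tool pointing down it reaches from about 0.425 to 0.875 m from the base axis. Payload 8.4 kg.
Tool frame: the origin (TCP) lies at the very end of the fingers, on their centre line; the grasp point (between the pads) lies 19 mm behind it; z points along the fingers, y is the line along which they close (so a half turn about z gives the same grasp; the last joint's range is limited). The gripper opens to 87 mm and grips with 3 to 60 N. Pads are 19 mm wide; open, the fingers measure 117 mm over their backs; the gripper's body (75 mm by 190 mm) begins 51 mm behind the grasp point.
Start: joints at [-80.168, 19.091, 2.286, 83.961, -0.768, 76.965, -3.352], TCP at [0.174, 0.626, 0.223] pointing down, gripper open.
Joint ranges: [-147.57, 147.57], [-21.85, 119.76], [-74.77, 79.35], [14.55, 137.4], [-85.83, 265.84], [4.83, 119.75], [-152.11, 152.11]. Speed limits (degrees/s): [127.2, 127.2, 159.86, 159.86, 180, 180, 180].

INTERFACE

Orientations are given as [roll, pitch, yaw] about the fixed x, y, z axes, in that order (R = Rz(yaw) Ry(pitch) Rx(roll)).
In Python, from plant import ctrl, release, close_gripper, camera, ticket gives the robot as it stands. Calls block until the motion is done:
- ctrl.movep(position, orientation): joint-space move of the TCP to a pose.
- ctrl.move_l(position, rotation=None, v=0.15): straight line of the TCP; rotation=None keeps the orientation; v is the mean speed in m/s.
- ctrl.move_j(angles): joint-space move.
- release() and close_gripper(): open the fingers fully, or close them until they stop; the grip force is fixed at half the most.
- ctrl.wait(seconds).
- ctrl.inverse_kinematics(position, orientation): joint angles nearest the present ones, or None.
- ctrl.observe(): the state.
- camera(name): name is "scene" or "top" or "wrist"; returns a dict with "color" (400x640x3 uint8, red, green, blue), "fx", "fy", "cx", "cy" (pixels), "cam_to_world" (4x4, takes a point from camera to world coordinates). Camera axes: x right, y up, looking along -z (the intrinsics and any distortion apply to the point x, -y, -z); pixel columns grow to the right and rows downward; lengths in m; the calibration is good to about 2 mm. A picture is of the moment at which its call begins. There is no depth.
A pose or a line that the arm cannot do raises ctrl.IKError and nothing moves.
- ticket.sign_off(): hands the job in; it is judged then, once.
The state is a dict: "clock": time; "q": joint angles; "joint_vel": joint speeds; "joint_efforts": joint torques, N m; "eef_pos": TCP position; "ee_rot": TCP orientation; "ft_force": force on the tool from outside, world axes, zero at the start; "ft_torque": the same for the moment, N m; "opening": finger opening in m; "gripper_force": force on a finger pad.
Only numpy, scipy, OpenCV 4.12 (cv2) and the standard library are available. Lean on these libraries where they do the work, as an engineer would, in place of code of your own. Each camera call takes 0.05 s, during which the arm holds its last target. There are 200 camera calls.

TASK

Put the four brayers away in the roller rack in order of roller width: the widest in the place next to the black ink tub, the narrowest at the other end by the jar. Each one lies level and straight with its handle down in a notch of the front rail and its steel frame standing on the shelf behind, roller to the back. Leave the tub and the jar where they stand.

Things in the scene. Friction and masses are not known exactly. Their poses are not given: they have to be found in the camera images.
- brayer30_grip (a point): Brayer (hand ink roller), the narrowest: black roller 30 mm wide, flat steel frame 38 mm wide (44 over the axle nuts), brown wooden handle, 130 g. This point: where to grip the handle, on its axis, 26 mm above what the feet stand on; x points along the handle to the roller, z up. Handle 24 mm wide (y), 20 mm high, flat-sided, from x = -75 to +15 mm; brass ferrule and shank to +27; frame and feet x = +27 to +95 mm.
- brayer52_grip (a point): Brayer (hand ink roller), the second narrowest: black roller 52 mm wide, flat steel frame 60 mm wide (66 over the axle nuts), brown wooden handle, 160 g. Point and axes as for brayer30, and the same lengths: roller 36 mm thick, its axle at x = +85 mm, level with this point, its far edge at +103 mm, its top 44 mm above what the feet stand on.
- brayer76_grip (a point): Brayer (hand ink roller), the second widest: black roller 76 mm wide, flat steel frame 84 mm wide (90 over the axle nuts), brown wooden handle, 190 g. Point, axes and lengths as for brayer30. All four balance at x = +40 to +55 mm, so hold the handle firmly (25 to 40 N). They stand level on their frame feet, roller and handle clear of the bench.
- brayer100_grip (a point): Brayer (hand ink roller), the widest: black roller 100 mm wide, flat steel frame 108 mm wide (114 over the axle nuts), brown wooden handle, 220 g. Point, axes and lengths as for brayer30. At the start all four lie on the bench between robot and rack, in any order, handles pointing to the robot's right, more or less.
- notch1 (a point): Notch 1 of 4 in the rack's front rail, counted from the robot's right (-y) to left: open-topped gap 40 mm wide (y), 18 mm long (x), between black cheeks 53 mm high. Point: mid-gap, at the height of a parked handle's axis, 46 mm above the bench; x level, across the rail to the shelf, away from the robot. Parked, a brayer has its grip point at x = +45 mm, y = 0, z = 0 from here, roller to +x, feet on the shelf.
- notch2 (a point): Notch 2 of 4 in the rack's front rail, counted from the robot's right (-y) to left: open-topped gap 40 mm wide (y), 18 mm long (x), between black cheeks 53 mm high. Point and axes as for notch1. The shelf board begins at x = +69 mm and ends at +180 mm in a lip that rises 14 mm; its top is 26 mm below this point (20 mm above the bench).
- notch3 (a point): Notch 3 of 4 in the rack's front rail, counted from the robot's right (-y) to left: open-topped gap 40 mm wide (y), 18 mm long (x), between black cheeks 53 mm high. Point and axes as for notch1. The rail is 14 mm thick, its top (the notch floor) 13 mm below this point, so that a parked handle hangs 3 mm clear. Between rail and shelf (x = +7 to +69 mm) is an open gap for the fingers.
- notch4 (a point): Notch 4 of 4 in the rack's front rail, counted from the robot's right (-y) to left: open-topped gap 40 mm wide (y), 18 mm long (x), between black cheeks 53 mm high. Point and axes as for notch1. Neighbouring notches are 114 to 130 mm apart; the rack stands on the bench beyond the brayers, its rail towards the robot.
- ink_tub: Squat black plastic ink tub with a smeared lid, 97 mm across and 70 mm high, standing at one end of the rack (about 0.14 m from the last notch), left or right. Loose; origin at the centre of its underside.
- jar: Small amber glass jar with a steel lid, 60 mm across and 78 mm high, standing at the other end of the rack. Loose; origin at the centre of its underside.
There are look-alikes about, which are no part of the job. What is shaped like the part that bears brayer30_grip but blue is not meant.

How it is judged:
By the outcome, as a careful person would: the job done as asked, in the order asked, and still so for the second after the job is handed in, with the robot touching nothing.
It also fails if it takes over 122 s, if anything falls off the work surface, if the arm or the gripper's body presses on something with over 40 N, if the wrist force passes 120 N, or if a joint passes its speed limit or range.

## Working session

There is one attempt and no reset: what is moved stays moved. The work goes in short steps, each a Python script; the robot and the scene stay as the last script left them, time stands still between calls to the robot, and variables do not carry over. Pictures are saved under pics/ and viewed, at most 14 in all, crops included, and the job is handed in when it is done.

```bash
ls; mkdir -p pics; python3 - <<'E'
from plant import ctrl,camera
import cv2,numpy as np
for n in("scene","top"):
    c=camera(n);cv2.imwrite(f"pics/{n}0.png",c["color"][:,:,::-1]);np.set_printoptions(precision=4,suppress=True)
    print(n,[k for k in c],c["fx"],c["fy"],c["cx"],c["cy"]);print(c["cam_to_world"])
print(ctrl.observe())
E
```

```text
pics
scene ['color', 'fx', 'fy', 'cx', 'cy', 'cam_to_world'] 362.38842043121684 362.38842043121684 319.49727884958355 200.07153762019738
[[ 0.1305 -0.5906  0.7963  1.1804]
 [ 0.9913  0.0932 -0.0933 -0.0875]
 [-0.0192  0.8016  0.5976  0.6365]
 [ 0.      0.      0.      1.    ]]
top ['color', 'fx', 'fy', 'cx', 'cy', 'cam_to_world'] 392.6487842836567 392.6487842836567 317.7591226463987 192.8445511692479
[[-0.0141  0.9901 -0.1395  0.3046]
 [-0.9999 -0.0152 -0.0068  0.03  ]
 [-0.0088  0.1394  0.9902  1.128 ]
 [ 0.      0.      0.      1.    ]]
{'clock': 0.1, 'q': array([-80.1674,  19.1253,   2.2842,  84.0063,  -0.7669,  76.9668,
        -3.3528]), 'joint_vel': array([ 0.0988,  0.005 ,  0.0418, -0.1951,  0.0455,  0.0053,  0.0543]), 'joint_efforts': array([  0.0042, -65.7821,   1.3398, -40.4704,  -0.0599,   0.0411,
         0.0001]), 'eef_pos': array([0.1738, 0.6259, 0.2218]), 'ee_rot': array([-179.9171,    0.0061,  164.4824]), 'ft_force': array([-0.6609,  0.1761,  0.8413]), 'ft_torque': array([ 0.0033, -0.0154, -0.0251]), 'gripper_force': 0.0, 'opening': 0.08674635792209}
```

View pics/scene0.png

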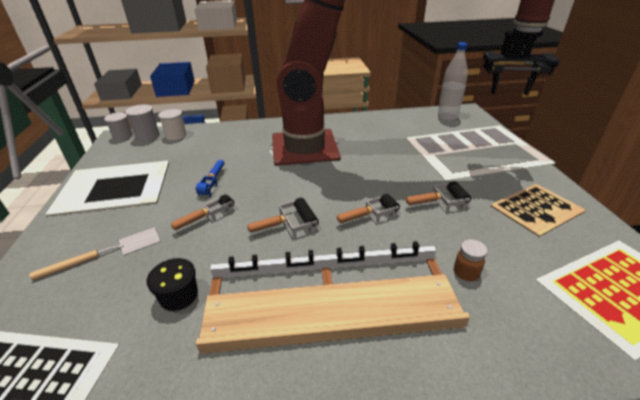

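View pics/top0.png

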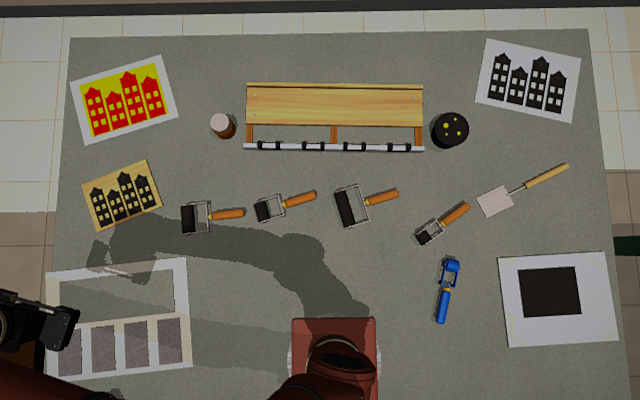

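The scene view shows the tub at robot's right (175,283), so the widest brayer goes to notch 1, and the jar at left (472,260). In the top view the handles are orange at (227,213), (300,199), (382,195) and (456,213). The rack rail is along row 147 with black cheeks.

```bash
cat > h.py <<'E'
import numpy as np,cv2
from plant import ctrl,camera,release,close_gripper
np.set_printoptions(precision=4,suppress=True)
def ray(c,uv,z):
    uv=np.atleast_2d(uv).astype(float);T=np.array(c["cam_to_world"])
    d=np.c_[(uv[:,0]-c["cx"])/c["fx"],-(uv[:,1]-c["cy"])/c["fy"],-np.ones(len(uv))]@T[:3,:3].T
    o=T[:3,3];return o+d*((z-o[2])/d[:,2])[:,None]
def blobs(m,amin):
    n,l,s,ce=cv2.connectedComponentsWithStats(m.astype(np.uint8))
    return [np.c_[np.where(l==i)[::-1]] for i in range(1,n) if s[i,4]>=amin]
def handmask(img):
    h=cv2.cvtColor(img,cv2.COLOR_RGB2HSV)
    return (h[...,0]>=5)&(h[...,0]<=16)&(h[...,1]>130)&(h[...,2]>60)
def rect(P): # long-axis box: centre, length, width, unit axis
    (c,s,a)=cv2.minAreaRect((P[:,:2]*1000).astype(np.float32))
    if s[0]<s[1]: s=s[::-1];a+=90
    return np.array(c)/1000,s[0],s[1],np.array([np.cos(np.radians(a)),np.sin(np.radians(a))])
E
python3 - <<'E'
from h import *
c=camera("top");im=c["color"]
for b in blobs(handmask(im),60):
    P=ray(c,b,0.034);ce,L,W,a=rect(P)
    print("px",b.mean(0),"c",ce,"L,W mm",L,W,"yaw",np.degrees(np.arctan2(a[1],a[0])))
# black cheeks
roi=im[130:160,235:430]; v=roi.max(2)<60
for b in blobs(v,6):
    b=b+[235,130];print("cheek",b.mean(0),len(b),ray(c,b.mean(0),0.05)[0])
cv2.imwrite("pics/c.png",cv2.resize(im[70:260,170:490][:,:,::-1],(800,475),interpolation=cv2.INTER_CUBIC))
c=camera("wrist");print(c["cam_to_world"],c["fx"],c["cx"],c["cy"],ctrl.observe()["eef_pos"])
E
```

```text
px [225.1408 130.0423] c [0.6494 0.303 ] L,W mm 56.02151107788086 30.450862884521484 yaw 129.46908950805664
px [248.969  132.7132] c [0.6359 0.2339] L,W mm 53.50088882446289 20.13416290283203 yaw 179.02857971191406
px [332.8992 133.8605] c [ 0.629  -0.0001] L,W mm 53.358924865722656 34.58761978149414 yaw 179.030029296875
px [418.0233 135.7209] c [ 0.6189 -0.252 ] L,W mm 53.65599060058594 17.201923370361328 yaw 177.21990966796875
px [383.251  196.7649] c [ 0.4449 -0.1465] L,W mm 86.60398864746094 23.143436431884766 yaw 106.29768943786621
px [300.5862 198.8276] c [0.4425 0.0859] L,W mm 88.91087341308594 24.022520065307617 yaw 106.61826705932617
px [456.     213.3855] c [ 0.3951 -0.3468] L,W mm 86.53340911865234 22.47887420654297 yaw 124.2484245300293
px [227.6965 213.9494] c [0.4028 0.2907] L,W mm 87.73677825927734 23.31263542175293 yaw 95.51749467849731
px [334.6787 343.2553] c [0.0141 0.0009] L,W mm 223.1967315673828 205.05426025390625 yaw 90.00824489165097
px [353.4691 375.5   ] c [-0.0284 -0.0443] L,W mm 114.04057312011719 18.09409523010254 yaw 85.36316680908203
cheek [268.1944 145.3148] 108 [0.5941 0.1755 0.05  ]
cheek [312.3232 146.7879] 99 [0.5878 0.0509 0.05  ]
cheek [354.9565 147.0435] 92 [ 0.5851 -0.0692  0.05  ]
cheek [398.303  147.6263] 99 [ 0.5814 -0.1909  0.05  ]
[[ 0.2682 -0.9287 -0.2561  0.1046]
 [ 0.9634  0.2584  0.0718  0.6457]
 [-0.0005 -0.2659  0.964   0.3839]
 [ 0.      0.      0.      1.    ]] 315.2111029574524 321.4257273630877 197.867640137837 [0.1738 0.626  0.222 ]
```

View pics/c.png

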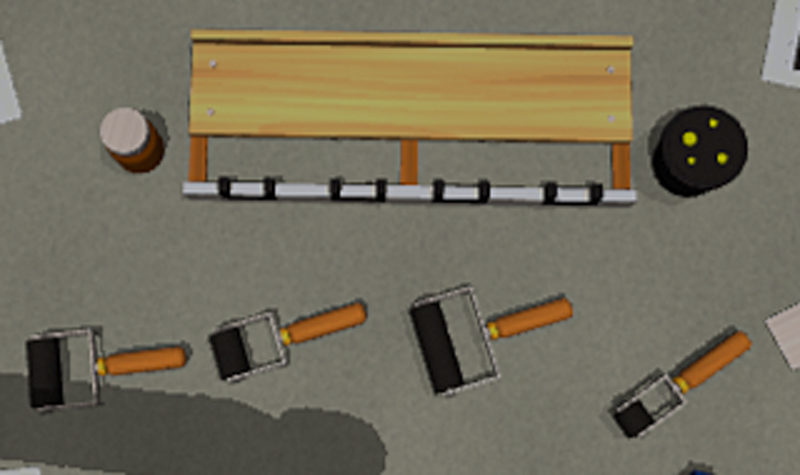

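The close crop confirms the order left to right in the image: 76, 52, 100, 30 mm rollers. It also shows four clean cheek pairs. Next I refine the notches with the wrist camera, and check IK for all poses.

```bash
python3 - <<'E'
from h import *
H={76:((.4028,.2907),95.5),52:((.4425,.0859),106.6),100:((.4449,-.1465),106.3),30:((.3951,-.3468),124.2)}
for k,(c,y) in H.items():
    g=np.array(c)+.03*np.array([np.cos(np.radians(y)),np.sin(np.radians(y))])
    for z in(.2,.007): print(k,g,ctrl.inverse_kinematics([*g,z],[180,0,y]))
for y in(.175,-.19): print(ctrl.inverse_kinematics([.636,y,.027],[180,0,-2]))
t=ctrl.observe()["clock"];ctrl.movep([.53,0,.30],[180,0,-2]);print("dt",ctrl.observe()["clock"]-t)
ctrl.wait(.3);c=camera("wrist");im=c["color"];cv2.imwrite("pics/w1.png",im[:,:,::-1])
print(c["cam_to_world"][:3,3])
np.save("w1.npy",c,allow_pickle=True)
E
```

```text
76 [0.3999 0.3206] [-65.4938   3.4178  22.8667 105.6356  -1.4021  71.2199 -36.7121]
76 [0.3999 0.3206] [-63.1266  17.0173  22.0484 116.4733  -8.5008  48.0042 -30.7456]
52 [0.4339 0.1146] [-55.0775  -6.285   32.7459 113.6416   3.5762  71.6842  -7.0137]
52 [0.4339 0.1146] [-51.7444  10.7975  33.9014 125.2476  -8.3435  46.0622   4.0953]
100 [ 0.4365 -0.1177] [-61.3547 -16.4664  62.4495 114.1188  15.1397  74.2041  12.1869]
100 [ 0.4365 -0.1177] [-43.7304  16.9372  59.7588 125.5607 -19.9627  47.4916  45.0009]
30 [ 0.3782 -0.322 ] [ -9.4476   0.6129  45.777  108.412   -0.4641  71.1611  70.6776]
30 [ 0.3782 -0.322 ] [  3.7718  16.944   35.6491 119.0936 -13.2607  47.7729  81.4254]
[-46.8683  33.9771  37.4645  95.2456 -23.4085  58.8323 -93.8037]
[-20.1888  37.4055  45.9498  94.871  -30.0191  60.7724 -57.0429]
dt 2.5667
[ 0.603  -0.0021  0.462 ]
```

View pics/w1.png

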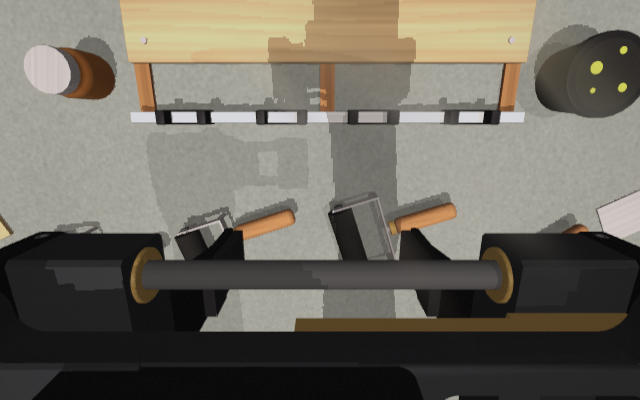

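The wrist view shows the rail at row 117 with notch floors near columns 183, 283, 372 and 472, and the shelf's front edge at row 63. I'll take edge profiles.

```bash
python3 - <<'E'
from h import *
c=np.load("w1.npy",allow_pickle=True).item();im=c["color"]
g=im[112:122].max(2).mean(0)
d=(g<95).astype(int);e=np.flatnonzero(np.diff(d[125:530]))+126
print(e.tolist());print([round(x,3) for x in ray(c,np.c_[e,np.full(len(e),114)],.053)[:,1]])
# rail rows on white and shelf edge
for u in(140,232,330,420,510):
    col=im[:,u].astype(int);w=(col.min(1)>150)&(np.arange(400)>95)&(np.arange(400)<130);r=np.flatnonzero(w)
    s=np.flatnonzero((col[:100,0]-col[:100,2])>50); s=s[s<75]
    print(u,r.min() if len(r) else 0,r.max() if len(r) else 0,s.max(), ray(c,[[u,r.mean()]],.033)[0] if len(r) else 0, ray(c,[[u,s.max()+.5]],.02)[0])
E
python3 -c "
import cv2;i=cv2.imread('pics/w1.png')[95:135,125:530];cv2.imwrite('pics/w1c.png',cv2.resize(i,(800,79*2),interpolation=cv2.INTER_NEAREST))"
```

```text
[156, 171, 197, 211, 256, 268, 298, 300, 305, 307, 348, 358, 387, 399, 445, 458, 484, 500]
[np.float64(0.206), np.float64(0.187), np.float64(0.154), np.float64(0.137), np.float64(0.08), np.float64(0.065), np.float64(0.028), np.float64(0.025), np.float64(0.019), np.float64(0.016), np.float64(-0.035), np.float64(-0.048), np.float64(-0.084), np.float64(-0.099), np.float64(-0.157), np.float64(-0.173), np.float64(-0.205), np.float64(-0.225)]
140 111 129 74 [0.6007 0.2382 0.033 ] [0.6581 0.2346 0.02  ]
232 96 129 62 [0.6049 0.1157 0.033 ] [0.6684 0.1122 0.02  ]
330 112 121 74 [ 0.5962 -0.0129  0.033 ] [ 0.6493 -0.0148  0.02  ]
420 96 129 62 [ 0.595  -0.1313  0.033 ] [ 0.6598 -0.1321  0.02  ]
510 112 129 74 [ 0.5829 -0.2506  0.033 ] [ 0.641  -0.2509  0.02  ]
```

View pics/w1c.png

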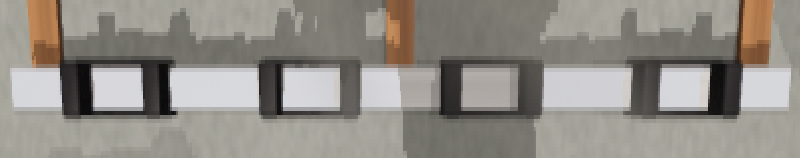

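```bash
python3 - <<'E'
from h import *
c=np.load("w1.npy",allow_pickle=True).item();im=c["color"]
m=handmask(im);m[:190]=0;m[262:]=0
for b in blobs(m,150):
    ce,L,W,a=rect(ray(c,b,.034));print(b.mean(0),ce,L,W,np.degrees(np.arctan2(a[1],a[0])))
E
```

```text
[425.3174 217.4626] [ 0.4509 -0.1445] 87.4618911743164 23.848920822143555 105.9043664932251
[266.0933 224.007 ] [0.4482 0.0867] 90.38089752197266 22.92391014099121 106.6031436920166
```

```bash
python3 - <<'E'
from h import *
i=cv2.imread("pics/scene0.png")[:,:,::-1].copy();c=camera("scene");m=handmask(i)
for b in blobs(m[190:240],80):
    b=b+[0,190];ce,L,W,a=rect(ray(c,b,.034));print("handle",b.mean(0),ce,L,W,np.degrees(np.arctan2(a[1],a[0])))
# rail white top: robot-side..; shelf near edge
for u in(290,330,380):
    col=i[:,u].astype(int);s=np.flatnonzero(((col[:,0]-col[:,2])>60)&(np.arange(400)>255));w=np.flatnonzero((col.min(1)>135)&(np.arange(400)>240)&(np.arange(400)<285))
    print(u,s.min(),w.min(),w.max(),"shelf",[ray(c,[[u,r]],.02)[0] for r in(s.min()-.5,)],"rail top far edge",ray(c,[[u,w.min()-.5]],.033)[0])
t=camera("top");j=cv2.imread("pics/top0.png")[:,:,::-1].astype(int)
for u in(290,360): 
    s=np.flatnonzero((j[:,u,0]-j[:,u,2]>50)&(np.arange(400)<140)&(np.arange(400)>90));print("top",s.max(),ray(t,[[u,s.max()+.5]],.02)[0])
E
```

```text
handle [621.0727 202.8474] [0.532  0.8172] 147.2358856201172 142.55767822265625 170.93907165527344
handle [422.3237 197.8696] [0.4113 0.2911] 95.54659271240234 28.660871505737305 95.88924598693848
handle [353.25   213.9575] [0.451  0.0892] 95.75404357910156 25.942903518676758 106.81582450866699
handle [187.9054 218.8919] [ 0.4035 -0.3439] 91.87187194824219 27.787090301513672 124.31891250610353
handle [264.7543 223.3491] [ 0.4544 -0.1444] 88.6933822631836 27.582809448242188 106.5234203338623
290 288 241 284 shelf [array([ 0.6614, -0.0952,  0.02  ])] rail top far edge [ 0.5279 -0.0856  0.033 ]
330 271 248 259 shelf [array([ 0.6261, -0.0026,  0.02  ])] rail top far edge [0.5664 0.0067 0.033 ]
380 280 241 278 shelf [array([0.6682, 0.1017, 0.02  ])] rail top far edge [0.5607 0.1297 0.033 ]
top 124 [0.6636 0.1159 0.02  ]
top 125 [ 0.6571 -0.0884  0.02  ]
```

Scene and wrist cameras agree, while the top camera reads about 5 mm low in x, so I use the wrist values. I'll start with the widest.

```bash
cat >> h.py <<'E'
HD={76:((.409,.2907),95.6),52:((.4482,.0867),106.6),100:((.4509,-.1445),106.1),30:((.401,-.3455),124.2)}
NG={1:(.6352,-.1946),2:(.6396,-.0704),3:(.6437,.0479),4:(.648,.1734)}
def st(s=""):
    o=ctrl.observe();print(s,round(o["clock"],1),o["eef_pos"],o["ee_rot"],"op",round(o["opening"],4),"gf",round(o["gripper_force"],1),o["ft_force"])
def pick(k):
    c,y=HD[k];a=np.radians(y);g=np.array(c)+.03*np.array([np.cos(a),np.sin(a)]);r=[180,0,y]
    ctrl.movep([*g,.13],r);ctrl.move_l([*g,.0075],v=.15);close_gripper();st("grip");ctrl.move_l([*g,.16],v=.15);st("up")
def over(n): ctrl.movep([*NG[n],.15],[180,0,-2]);st("over")
def snap(n,cam="wrist"):
    c=camera(cam);cv2.imwrite(f"pics/{n}.png",c["color"][:,:,::-1]);return c
def place(n):
    ctrl.move_l([*NG[n],.05],v=.15);st("near");ctrl.move_l([*NG[n],.0275],v=.04);st("down");release();ctrl.move_l([*NG[n],.15],v=.2);st("off")
E
python3 - <<'E'
from h import *
pick(100);over(1);snap("a1")
E
```

```text
grip 7.0 [ 0.4425 -0.1157  0.0075] [-179.9868   -0.0028  106.0962] op 0.0239 gf 29.8 [-0.938  -0.8676  0.2379]
up 8.2 [ 0.442  -0.1157  0.1592] [-179.9222   -0.0044  106.095 ] op 0.0236 gf 29.8 [-0.2627 -0.1773 -2.5115]
over 9.3 [ 0.6344 -0.1948  0.1497] [179.9907   0.0665  -1.9218] op 0.0238 gf 29.8 [-0.1037  1.1788 -1.0142]
```

View pics/a1.png

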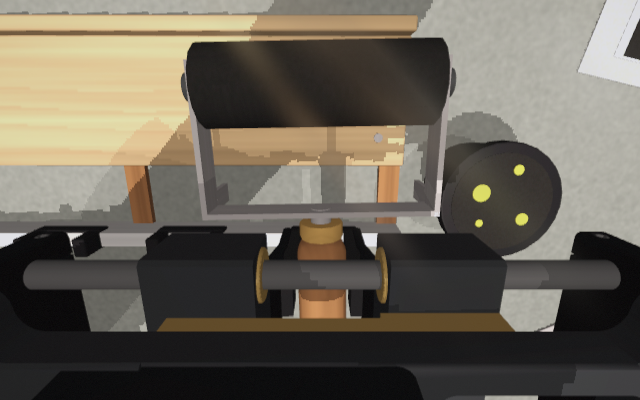

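The brayer is held level and straight, roller centred at (320,85), and the tub at (500,198) is clear. Placing it now and moving on to the next.

```bash
python3 - <<'E'
from h import *
place(1);pick(76);over(2);snap("a2");snap("s2","scene")
import numpy as np
cv2.imwrite("pics/m2.png",np.vstack([cv2.imread("pics/a2.png")[:250],cv2.imread("pics/s2.png")[100:400]]))
E
```

```text
near 10.2 [ 0.6357 -0.195   0.051 ] [179.9735  -0.0727  -1.9955] op 0.0235 gf 29.8 [-0.5113 -0.6154 -1.8815]
down 10.9 [ 0.6352 -0.1945  0.0275] [-179.9864   -0.0018   -1.9977] op 0.0236 gf 29.9 [-0.8255  1.1695  1.8894]
off 12.9 [ 0.6348 -0.1941  0.1488] [-179.9582    0.0676   -1.9891] op 0.0871 gf 0.0 [-0.5286 -0.0677 -0.0837]
grip 16.9 [0.406  0.3205 0.0075] [-179.9942    0.0021   95.5991] op 0.024 gf 29.6 [-0.7596  0.2787 -0.1653]
up 18.1 [0.4056 0.3203 0.1594] [-179.9525    0.0352   95.6038] op 0.0236 gf 29.6 [-0.1034 -0.5136 -2.0579]
over 19.8 [ 0.6398 -0.0687  0.1498] [-179.9672    0.0152   -1.83  ] op 0.0239 gf 29.6 [-0.2983 -0.1406 -1.4648]
```

View pics/m2.png

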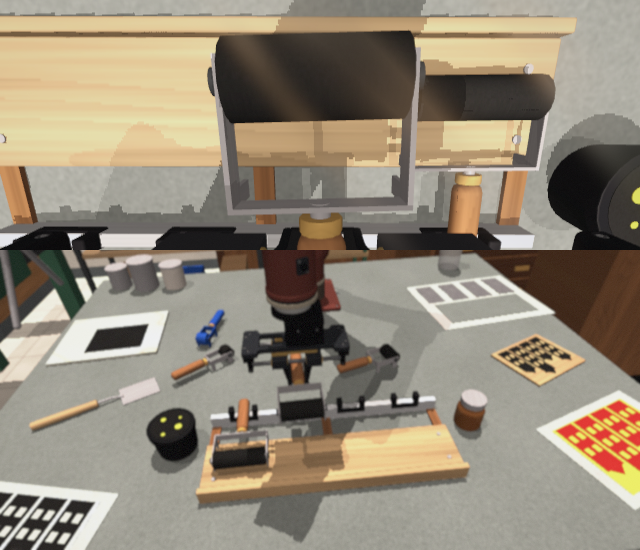

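The 100 mm brayer sits straight in notch 1, feet on the shelf, at (240,445) in the lower image. The 76 mm brayer is held well over notch 2. Continuing with the rest.

```bash
python3 - <<'E'
from h import *
place(2);pick(52);over(3);place(3);pick(30);over(4);place(4)
ctrl.movep([.50,0,.32],[180,0,-2]);ctrl.wait(.3);snap("f1");snap("f2","scene");st()
cv2.imwrite("pics/mf.png",np.vstack([cv2.imread("pics/f1.png")[:250],cv2.imread("pics/f2.png")[100:400]]))
E
```

```text
near 20.7 [ 0.6402 -0.0707  0.0509] [179.9804  -0.0688  -2.0026] op 0.0237 gf 29.6 [ 0.397   0.0566 -1.6223]
down 21.4 [ 0.6396 -0.0703  0.0275] [-179.9875    0.0021   -1.9982] op 0.024 gf 29.7 [-1.1955  0.2749  1.5092]
off 23.4 [ 0.6391 -0.07    0.1489] [-179.9764    0.0701   -1.9831] op 0.0869 gf 0.0 [ 0.5778  0.2127 -0.821 ]
grip 26.5 [0.4395 0.1154 0.0075] [-179.9871    0.0017  106.5954] op 0.0236 gf 29.8 [-0.4378 -0.1145  0.0882]
up 27.6 [0.4391 0.1151 0.1592] [-179.9264    0.0453  106.5911] op 0.0236 gf 29.8 [-0.6131 -0.6438 -1.2669]
over 28.8 [0.6431 0.048  0.1498] [179.9762   0.055   -1.8884] op 0.0235 gf 29.8 [-0.7427  0.5694 -2.0765]
near 29.6 [0.6442 0.0478 0.051 ] [-179.9906   -0.0736   -1.9935] op 0.0239 gf 29.8 [ 0.6237 -0.5393 -1.2568]
down 30.3 [0.6437 0.048  0.0274] [-179.9896    0.0061   -1.9962] op 0.0238 gf 29.9 [-0.5643  1.6491  0.8708]
off 32.3 [0.6431 0.0483 0.1489] [-179.9716    0.0772   -1.9871] op 0.0871 gf 0.0 [-0.1006 -0.3836 -0.2144]
grip 36.6 [ 0.3841 -0.3208  0.0075] [-179.994     0.003   124.1932] op 0.0237 gf 29.5 [-0.1153 -0.1037 -0.9385]
up 37.7 [ 0.3838 -0.3203  0.1594] [-179.9806   -0.0538  124.2099] op 0.0237 gf 29.5 [-0.1146 -0.0888 -1.8547]
over 40.1 [0.648  0.1724 0.1501] [179.9894  -0.003   -2.0521] op 0.024 gf 29.5 [ 0.4141 -0.3583 -1.7668]
near 40.9 [0.6486 0.1732 0.051 ] [-179.9954   -0.0732   -2.0107] op 0.0239 gf 29.5 [-0.0962 -0.4921 -0.2551]
down 41.6 [0.648  0.1735 0.0275] [-179.9919   -0.0021   -1.9927] op 0.0238 gf 29.7 [-0.5971  0.6531  1.3392]
off 43.6 [0.6474 0.1736 0.1488] [-179.9928    0.0791   -1.9913] op 0.0869 gf 0.0 [-0.0429  0.1932 -0.163 ]
 45.2 [0.5    0.0001 0.32  ] [179.9492   0.0065  -2.003 ] op 0.0869 gf 0.0 [ 0.112  -0.9709 -0.1956]
```

View pics/mf.png

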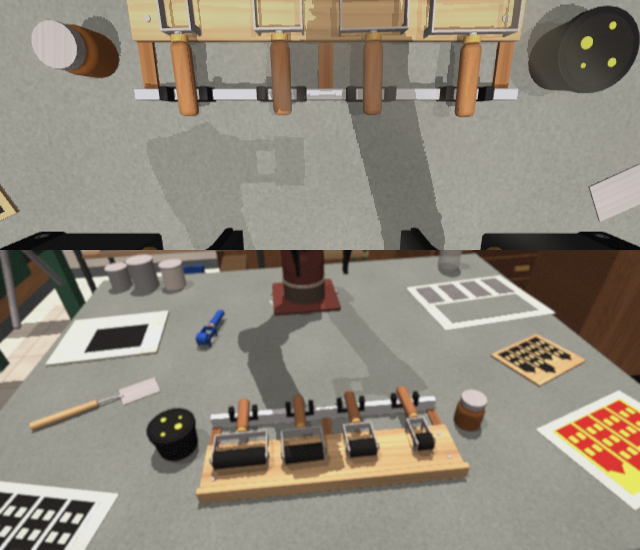

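All four are in the notches in order. The 30 mm handle (180,77) looks slightly turned, so I'm measuring the angles.

```bash
python3 - <<'E'
from h import *
c=camera("wrist");m=handmask(c["color"]);m[:45]=0;m[130:]=0
for b in blobs(m,300):
    P=ray(c,b,.054);ce,L,W,a=rect(P);print(b.mean(0),ce,L,W,np.degrees(np.arctan2(a[1],a[0])))
t=camera("top");m=handmask(t["color"])
for b in blobs(m[140:185],30):
    P=ray(t,b+[0,140],.054);ce,L,W,a=rect(P);print("top",ce,L,W,np.degrees(np.arctan2(a[1],a[0])))
E
```

```text
[98.2099 61.1931] [0.6442 0.2837] 65.90579223632812 37.30268478393555 87.9577865600586
[148.3417  65.8819] [0.6357 0.2139] 49.351348876953125 19.039018630981445 177.9539031982422
[184.4247  79.1639] [0.6169 0.171 ] 84.4947738647461 24.78884506225586 179.78759765625
[281.0274  56.8703] [0.6367 0.0481] 36.09427261352539 21.24595069885254 176.34825897216797
[467.5121  79.3941] [ 0.6033 -0.19  ] 85.52481842041016 25.20266342163086 178.85907745361328
[502.555   65.8078] [ 0.6198 -0.2328] 49.44906234741211 19.521474838256836 178.22600555419922
top [0.5896 0.1727] 37.9083251953125 22.57278823852539 0.10402293503284454
top [ 0.541  -0.1125] 273.7633361816406 125.49237823486328 89.10981750488281
top [ 0.5942 -0.246 ] 17.18509292602539 14.432027816772461 89.05033874511719
top [ 0.5003 -0.5888] 127.56973266601562 4.432498931884766 115.95911216735841
```

```bash
python3 -c "
from plant import ticket;print(ticket.sign_off())"
```

```text
the job is handed in; nothing more can be done
None
```

All four brayers are parked in the rack in width order, 100, 76, 52 and 30 mm from the ink tub to the jar, and the job was handed in at about 45 s on the robot's clock; the 30 mm one may be about 2° off straight.

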